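# Clamp a glued board under the bench press jack

## Robot

A 7-joint arm with a two-finger parallel gripper is mounted at the origin on a cart in front of the work surface, level with it; the furniture and walls round the work are solid. World frame = base frame: x ahead of the robot, y to its left, z up, the work surface at z = 0. Lengths are in m, angles in rad, forces in N, time in s.
With the tool pointing down it reaches from about 0.425 to 0.95 m from the base axis. Payload 16.7 kg.
Tool frame: the origin (TCP) lies at the very end of the fingers, on their centre line; the grasp point (between the pads) lies manip.tcp_to_grasp behind it (manip.tcp_to_grasp is the distance from the TCP to the grasp point, in m); z points along the fingers, y is the direction in which the jaws open and shut (so a half turn about z gives the same grasp; the last joint's range is limited). The gripper opens to 94 mm and grips with 3 to 60 N. Pads are 16 mm wide; open, the fingers measure 119 mm over their backs; the gripper's body (75 mm by 177 mm) begins 78 mm behind the grasp point.
Start: joints at [-1.474, 0.426, 0.074, 1.606, -0.034, 1.111, -0.067], TCP at [0.165, 0.655, 0.205] pointing down, gripper open.
Joint ranges: [-2.85, 2.85], [-0.5, 2.14], [-1.23, 1.37], [0.21, 2.46], [-1.02, 4.16], [0.16, 2.05], [-2.73, 2.73]. Speed limits (rad/s): [1.89, 1.89, 2.39, 2.39, 3.01, 3.01, 3.01].

## Interface

Orientations are given as [roll, pitch, yaw] about the fixed x, y, z axes, in that order (R = Rz(yaw) Ry(pitch) Rx(roll)).
In Python, from rig import manip, effector, cams, job gives the robot as it stands. The module is installed in compiled form; this text tells all that it offers. Calls block until the motion is done:
- manip.movep(position, orientation): joint-space move of the TCP to a pose.
- manip.move_linear(position, frame=None, feed=0.15): straight line of the TCP; frame=None keeps the orientation; feed is the mean speed in m/s.
- manip.move_j(angles): joint-space move.
- effector.move_gripper(opening, grasp_force=None): opening from 0.0 (shut) to 1.0 (fully open); grasp_force is the grip in N (None keeps the last); returns when the fingers have stopped.
- manip.hold(seconds).
- manip.solve_ik(position, orientation): joint angles nearest the present ones, or None.
- manip.sense(): the state.
- cams.capture(name): name is "scene" or "top"; returns the picture (384x512x3 uint8, red, green, blue); there is no depth.
- cams.camera_info(name): a dict with "mtx" (3x3 intrinsics, pixels), "R" (3x3) and "t" (3): a world point X has camera coordinates R X + t. Camera axes: x right, y down, z forward; pixel columns grow to the right and rows downward; lengths in m; the calibration is good to about 2 mm. A picture is of the moment at which its call begins. camera_info takes no time and is no camera call.
A pose or a line that the arm cannot do raises manip.Unreachable and nothing moves.
- job.close_job(): hands the job in, once; it reports no verdict.
The state is a dict: "time": time; "joint_pos": joint angles; "joint_velocities": joint speeds; "joint_efforts": joint torques, N m; "ee_pos": TCP position; "tcp_rot": TCP orientation; "force": force on the tool from outside, world axes, zero at the start; "moment": the same for the moment, N m; "grip_width": opening from 0.0 (shut) to 1.0 (fully open).
Only numpy, scipy, OpenCV 4.12 (cv2) and the standard library are available. Lean on these libraries where they do the work, as an engineer would, in place of code of your own. Each camera call takes 0.05 s, during which the arm holds its last target.

## Task

Slide the glued-up board by its handle block, veneered end first, into the channel of the small bench press until it is fully home against the end stop. Then wind the crank clockwise (seen from above) until you feel by the rising crank load that the foot has met the board and bears on it firmly, but stop before it is overloaded, let go and leave it clamped. Do not disturb the jars and the cup.

Things in the scene. Friction and masses are not known exactly. Their poses are not given: they have to be found in the camera images.
- jack: grey bench press bolted down: a 147 mm post at its +x side (66 to 133 mm from the axis), whose arm carries an upright guide tube, a foot below and a crank on top, all on one upright axis. Origin on the table, exactly under that axis; z up. The board goes in from the -x side along +x.
- channel: aluminium channel on the table, same origin and axes as the press: two rails 10 mm high, 54 mm apart inside (the board has 2 mm on each side), from x = -29 to +37 mm; before that the mouth flares out to 78 mm wide at x = -57 mm. The face of its end stop, 16 mm high, is at x = +33 mm.
- tube_mouth (a point): lower end of the fixed guide tube, on the axis, 92 mm above the table. Below it the rubber foot, 40 mm across, starts 37 to 57 mm above the table (varies, not reported). It is sprung: from first touch its force grows by about 50 N per further radian of crank. Firm is 18 to 60 N, so 0.35 to 1.15 rad past first touch; over 70 N is overload and spoils the joint.
- crank_axis (a point): centre of the crank's hub, 173 mm above the table; the crank turns level about this axis. Clockwise from above lowers the foot, 5 mm per rad; start angle varies; 5 to 9 rad bring the foot onto the board. Steady drag 0.37 N m (8.2 N along the knob's path) also holds it where left. Each newton at the foot adds 0.11 N at the knob: firm is 2 to 6.7 N above free winding.
- knob_center (a point): centre of the crank's black knob: an upright round grip, 22 mm across and 42 mm high (its centre 206 mm above the table, the steel crank arm's top 29 mm below the centre), 45 mm from the crank axis. It spins freely on its pin, so it can be held with a fixed wrist while it is led round the circle.
- board_block (a point): centre of the wooden handle block on the board, 26 mm along the board (x), 30 mm across (y), standing from 9 to 52 mm above the board's underside, 30.5 mm up at this point; x points along the board to its veneered nose end, z up. The board is plywood, 180 x 50 mm, 9 mm thick and 12 mm thick at the veneered end, 0.18 kg or so; the block's centre lies 160 mm behind the nose.
- board_nose (a point): middle of the board's veneered front edge, 6 mm above its underside; axes as the board's. Fully home it touches the end stop, 33 mm past the press's axis.
- jar_a: lidded pigment jar, 40 mm across, 36 mm high, bystander; origin at its underside
- jar_b: another lidded pigment jar, 40 mm across, 36 mm high, bystander; origin at its underside
- cup: small mixing cup, 41 mm across, 28 mm high, bystander; origin at its underside
There are look-alikes about, which are no part of the job. Of the things that look like the part that bears board_block, the larger one is meant.

How it is judged:
By the outcome, as a careful person would: the job done as asked, in the order asked, and still so for the second after the job is handed in, with the robot touching nothing.
It also fails if it takes over 72 s, if anything falls off the work surface, if the arm or the gripper's body presses on something with over 40 N, if the wrist force passes 120 N, or if a joint passes its speed limit or range.

## Working session

There is one attempt and no reset: what is moved stays moved. The work goes in short steps, each a Python script; the robot and the scene stay as the last script left them, time stands still between calls to the robot, and variables do not carry over. Pictures are saved under pics/ and viewed, and the job is handed in when it is done.

```bash
mkdir -p pics; ls
python3 - <<'E'
from rig import manip, effector, cams, job
import cv2
for n in("scene","top"):
    im=cams.capture(n); cv2.imwrite(f"pics/{n}0.png",im[:,:,::-1]); i=cams.camera_info(n); print(n,i)
print(manip.sense(), manip.tcp_to_grasp)
E
```

```text
pics
scene {'mtx': array([[353.86524384,   0.        , 250.90173117],
       [  0.        , 353.86524384, 196.51890926],
       [  0.        ,   0.        ,   1.        ]]), 'R': array([[ 0.81251528, -0.58287735,  0.0085392 ],
       [-0.29159051, -0.41906631, -0.85985953],
       [ 0.50477113,  0.69615905, -0.51045928]]), 't': array([-0.43241418,  0.25523128,  0.99003718])}
top {'mtx': array([[443.36179632,   0.        , 254.67662189],
       [  0.        , 443.36179632, 195.51781219],
       [  0.        ,   0.        ,   1.        ]]), 'R': array([[-0.01811799, -0.99983095,  0.00313161],
       [-0.98431846,  0.01728703, -0.17555147],
       [ 0.17546766, -0.00626315, -0.98446527]]), 't': array([-0.04892587,  0.5331525 ,  1.29133091])}
{'time': 0.1, 'joint_pos': array([-1.47349361,  0.42665676,  0.07387161,  1.60656726, -0.03407311,
        1.11086091, -0.06711179]), 'joint_velocities': array([ 0.00258523, -0.00114822,  0.00296871, -0.00106378,  0.00023126,
        0.00041433, -0.00035586]), 'joint_efforts': array([ 6.69970847e-03, -9.37462306e+01,  3.67593661e+00, -4.55042768e+01,
       -4.86965419e-02,  1.71076634e-02,  3.32191951e-05]), 'ee_pos': array([0.16485018, 0.6541139 , 0.204844  ]), 'tcp_rot': array([-3.14036534e+00,  1.17347806e-04,  2.89474085e+00]), 'force': array([ 0.84367222, -0.85459593,  0.32439121]), 'moment': array([ 0.04610729, -0.05476632,  0.01072566]), 'grip_width': 1.001571149738139} 0.0188
```

View pics/scene0.png

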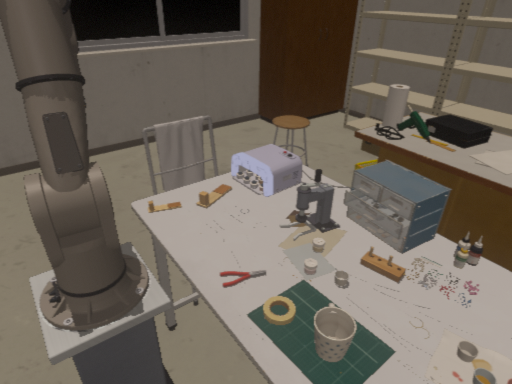

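View pics/top0.png

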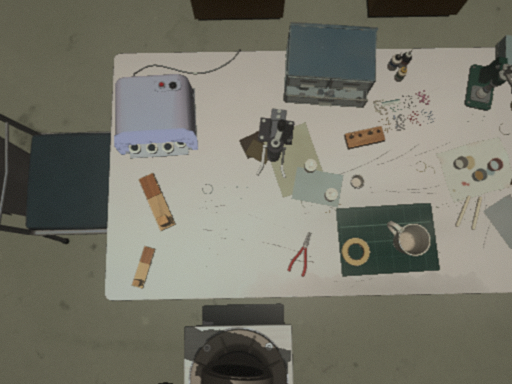

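Run:
```python
import cv2
t=cv2.imread("pics/top0.png"); s=cv2.imread("pics/scene0.png")
cv2.imwrite("pics/c1.png",cv2.resize(t[95:215,225:385],None,fx=5,fy=5,interpolation=cv2.INTER_CUBIC))
cv2.imwrite("pics/c2.png",cv2.resize(t[165:295,115:215],None,fx=4.5,fy=4.5,interpolation=cv2.INTER_CUBIC))
cv2.imwrite("pics/c3.png",cv2.resize(s[160:300,270:370],None,fx=4,fy=4,interpolation=cv2.INTER_CUBIC))
cv2.imwrite("pics/c4.png",cv2.resize(s[170:230,135:245],None,fx=7,fy=7,interpolation=cv2.INTER_CUBIC))
```

```text
(no output)
```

View pics/c1.png

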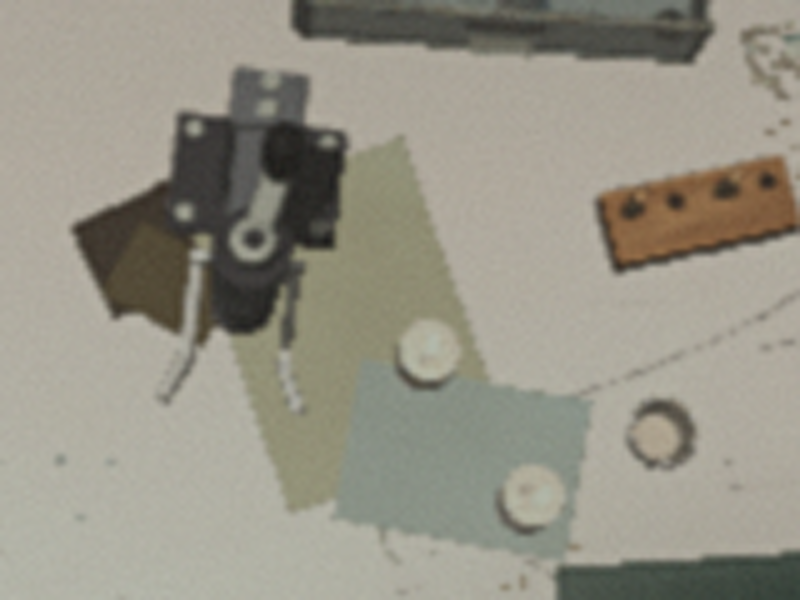

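View pics/c2.png

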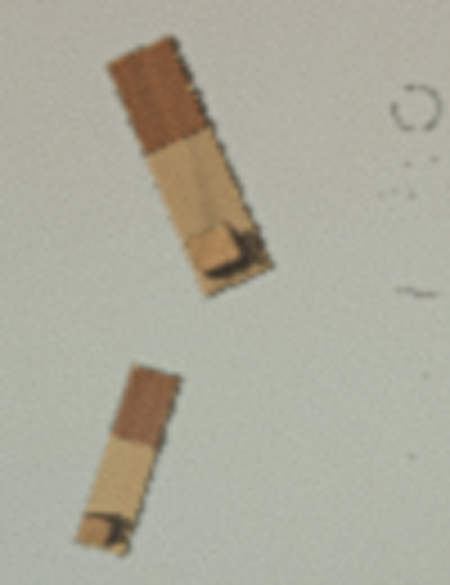

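View pics/c3.png

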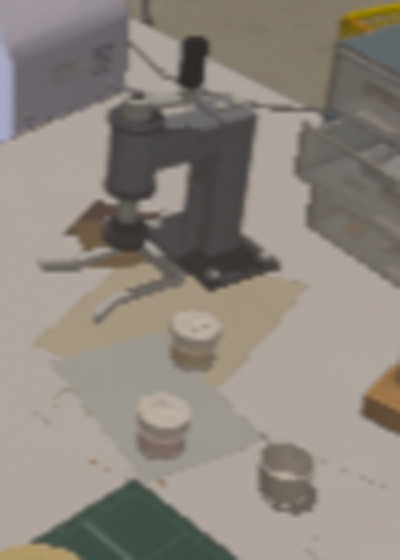

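View pics/c4.png

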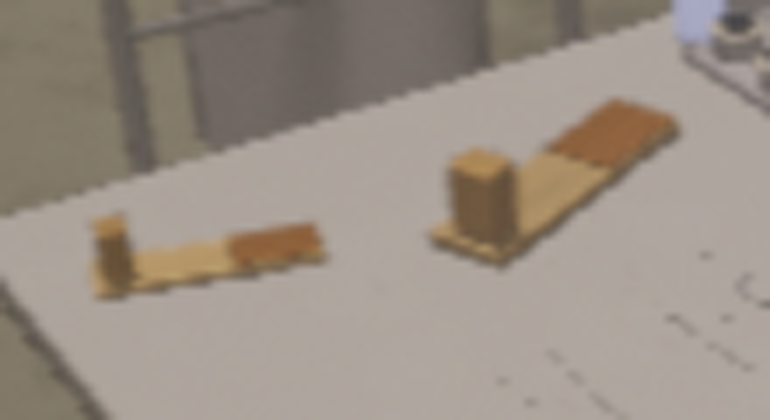

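```bash
cat > h.py <<'E'
import numpy as np, cv2
from rig import manip, effector, cams, job
def ray(n,uv):
    i=cams.camera_info(n); K,R,t=i["mtx"],np.array(i["R"]),np.array(i["t"])
    d=R.T@np.linalg.solve(K,np.array([uv[0],uv[1],1.])); c=-R.T@t; return c,d
def onz(n,uv,z):
    c,d=ray(n,uv); return (c+d*(z-c[2])/d[2])
def proj(n,X):
    i=cams.camera_info(n); p=i["mtx"]@(np.array(i["R"])@np.array(X)+i["t"]); return p[:2]/p[2]
def tri(uvt,uvs):
    c1,d1=ray("top",uvt);c2,d2=ray("scene",uvs)
    A=np.stack([d1,-d2],1); s=np.linalg.lstsq(A,c2-c1,rcond=None)[0]
    p,q=c1+d1*s[0],c2+d2*s[1]; return (p+q)/2,np.linalg.norm(p-q)
E
python3 - <<'E'
from h import *
t=cv2.imread("pics/top0.png"); s=cv2.imread("pics/scene0.png")
def blobs(im,box,smin=75):
    x0,y0,x1,y1=box
    hsv=cv2.cvtColor(im,cv2.COLOR_BGR2HSV)
    m=np.zeros(im.shape[:2],np.uint8); m[y0:y1,x0:x1]=((hsv[...,1]>smin)&(hsv[...,0]<25))[y0:y1,x0:x1]*255
    m=cv2.morphologyEx(m,cv2.MORPH_CLOSE,np.ones((3,3)))
    cs,_=cv2.findContours(m,cv2.RETR_EXTERNAL,cv2.CHAIN_APPROX_NONE)
    return m,[c for c in cs if cv2.contourArea(c)>60],hsv
m,cs,hsv=blobs(t,(130,165,190,295))
cv2.imwrite("pics/m.png",cv2.resize(m[165:295,115:215],None,fx=4,fy=4,interpolation=cv2.INTER_NEAREST))
for c in cs:
    P=np.array([onz("top",p[0],0.009)[:2] for p in c])
    r=cv2.minAreaRect((P*1000).astype(np.float32)); print("top",cv2.contourArea(c),r, c[:,0].mean(0))
    print(cv2.boxPoints(r))
for p in [(253,240),(285,155)]:
    print("hub/knob", onz("top",(225+p[0]/5,95+p[1]/5),.18), onz("top",(225+p[0]/5,95+p[1]/5),.227))
E
```

```text
top 374.5 ((326.911376953125, 282.04498291015625), (32.171993255615234, 120.30990600585938), 73.31987762451172) [143.15789474 266.77894737]
[[264.67047 283.90204]
 [379.91803 249.36967]
 [389.15228 280.18793]
 [273.90472 314.72028]]
top 811.0 ((527.1486206054688, 246.10336303710938), (178.23487854003906, 47.86592483520508), 23.89562225341797) [156.5    201.4375]
[[435.9753  231.88597]
 [455.36447 188.12286]
 [618.3219  260.32074]
 [598.93274 304.08386]]
hub/knob [ 0.65547097 -0.11829927  0.18      ] [ 0.64126601 -0.11559224  0.227     ]
hub/knob [ 0.70443089 -0.13747996  0.18      ] [ 0.68828408 -0.13401219  0.227     ]
```

View pics/m.png

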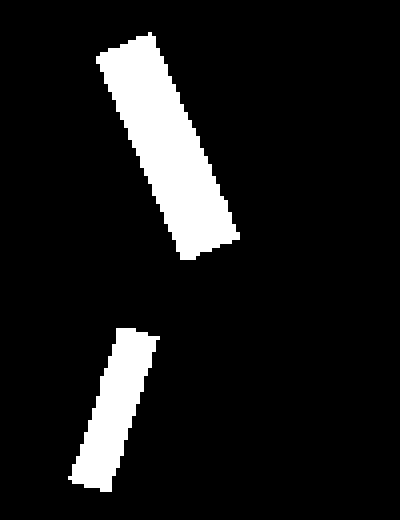

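Run:
```python
import cv2
t=cv2.imread("pics/top0.png"); s=cv2.imread("pics/scene0.png")
cv2.imwrite("pics/c5.png",cv2.resize(t[105:185,245:315],None,fx=8,fy=7.5,interpolation=cv2.INTER_CUBIC)[:,:])
cv2.imwrite("pics/c5.png",cv2.resize(t[105:180,250:315],None,fx=8,fy=8,interpolation=cv2.INTER_CUBIC))
cv2.imwrite("pics/c6.png",cv2.resize(s[165:245,275:345],None,fx=7.5,fy=7.5,interpolation=cv2.INTER_CUBIC))
```

```text
(no output)
```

View pics/c5.png

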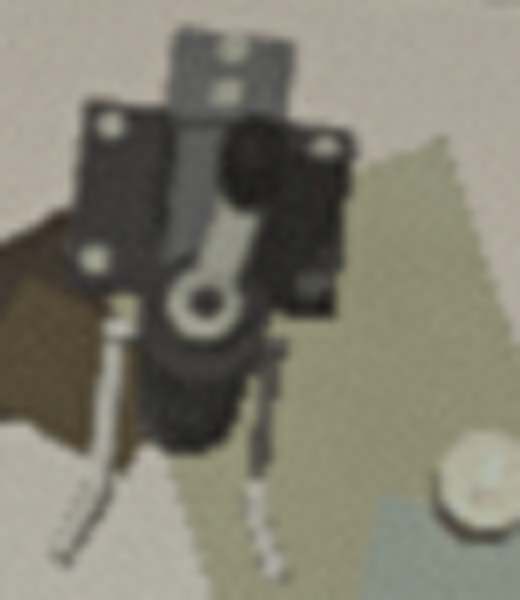

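View pics/c6.png

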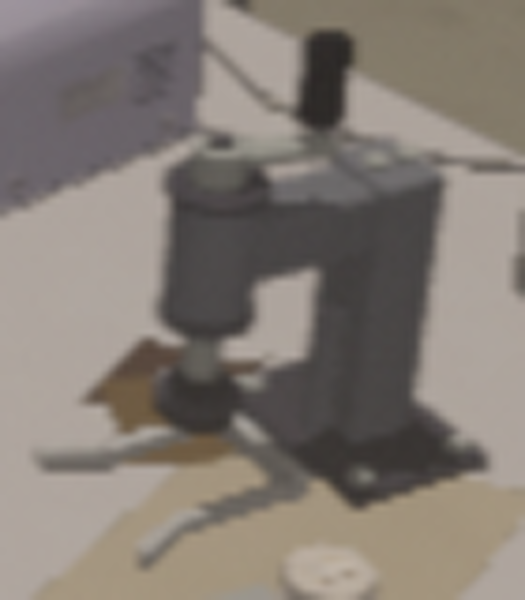

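Run:
```python
from h import *
f=lambda c:((c[0]+.5)/8-.5+250,(c[1]+.5)/8-.5+105)
g=lambda c:((c[0]+.5)/7.5-.5+275,(c[1]+.5)/7.5-.5+165)
for n,c in dict(lk=(102,482),lt=(65,557),rk=(257,482),rt=(278,575),lu=(120,330),ru=(272,345)).items(): print(n,onz("top",f(c),.01))
for n,c in dict(p1=(88,102),p2=(353,130),p3=(335,315),p4=(75,292)).items(): print(n,onz("top",f(c),.008))
b=[onz("top",f(c),.008) for c in [(110,125),(325,147),(312,285),(95,258)]]
print("bolts",b)
for n,a,bb in [("hub",(205,302),(221,147)),("knobtop",(250,150),(329,40))]: print(n,tri(f(a),g(bb)))
for n,a,bb in [("lt",(62,557),(45,460)),("rt",(276,575),(147,555)),("rk",(257,482),(300,482))]: print(n,tri(f(a),g(bb)))
for z in(.173,.178,.185):print("hub z",z,onz("top",f((205,302)),z))
t=cv2.imread("pics/top0.png")
# block top
print("block",onz("top",(115+213/4.5,165+247/4.5),.052))
# scene: block top centre (485,163)/7+(135,170)
print("tri block",tri((162.4,219.7),(135+483/7,170+163/7)))
# jars cup
for c in [(427,350),(532,492)]: print("jar",onz("top",(225+c[0]/5,95+c[1]/5),.036))
print("cup",onz("top",(225+662/5,95+430/5),.028))
for p in [(.44,-.09),(.43,-.09),(.42,-.09),(.41,-.09)]:
  print(p,manip.solve_ik([*p,.017],[np.pi,0,-.1]) )
print(manip.solve_ik([.463,.218,.017],[np.pi,0,.417]))
```

```text
lk [ 0.63643844 -0.08444288  0.01      ]
lt [ 0.60650319 -0.06932315  0.01      ]
rk [ 0.63538255 -0.14535051  0.01      ]
rt [ 0.59784106 -0.15248695  0.01      ]
lu [ 0.69820799 -0.09287908  0.01      ]
ru [ 0.69102231 -0.15289384  0.01      ]
p1 [ 0.79382699 -0.08219185  0.008     ]
p2 [ 0.78025759 -0.18814925  0.008     ]
p3 [ 0.70350289 -0.17842109  0.008     ]
p4 [ 0.71475367 -0.0754078   0.008     ]
bolts [array([ 0.7840114, -0.0908109,  0.008    ]), array([ 0.77332252, -0.17669646,  0.008     ]), array([ 0.71602694, -0.16967996,  0.008     ]), array([ 0.72866938, -0.08364625,  0.008     ])]
hub (array([ 0.65838616, -0.11745026,  0.17744703]), np.float64(0.000330974088548089))
knobtop (array([ 0.69900851, -0.13264745,  0.2232659 ]), np.float64(0.004308401174906736))
lt (array([ 0.60945866, -0.06909929,  0.0030113 ]), np.float64(0.003120841750134605))
rt (array([ 0.59990374, -0.15263524,  0.00391419]), np.float64(0.0016482899612416631))
rk (array([ 0.65226267, -0.15976231,  0.02213064]), np.float64(0.04878960408107635))
hub z 0.173 [ 0.65959702 -0.11760366  0.173     ]
hub z 0.178 [ 0.65807742 -0.11732028  0.178     ]
hub z 0.185 [ 0.65594998 -0.11692356  0.185     ]
block [0.46248681 0.21780834 0.052     ]
tri block (array([0.46522234, 0.21786163, 0.04707429]), np.float64(0.0034567000355616977))
jar [ 0.62676616 -0.23205812  0.036     ]
jar [ 0.53664876 -0.29252843  0.036     ]
cup [ 0.57552667 -0.37607703  0.028     ]
(0.44, -0.09) [-0.49734735  0.43140495  0.67021471  2.27961167 -0.49926518  0.57339937
 -1.11453928]
(0.43, -0.09) [-0.48752074  0.4130228   0.65515123  2.29965044 -0.47869941  0.55967872
 -1.13075419]
(0.42, -0.09) [-0.47593664  0.39441724  0.63827744  2.31949508 -0.45645736  0.5461931
 -1.14891777]
(0.41, -0.09) [-0.46288366  0.37577596  0.62001101  2.3391605  -0.43300115  0.53309583
 -1.16856951]
[-1.01888049  0.488259    0.56204944  2.14127359 -0.44150155  0.62493366
 -1.29905299]
```

Run:
```python
from h import *
y=.417
effector.move_gripper(.75)
manip.movep([.463,.2178,.12],[np.pi,0,y])
manip.move_linear([.463,.2178,.016],feed=.12)
s=manip.sense();print(s["time"],s["ee_pos"],s["force"])
effector.move_gripper(0,35)
s=manip.sense();print(s["time"],s["ee_pos"],s["tcp_rot"],s["force"],s["grip_width"]*94)
t=cams.capture("top")[:,:,::-1];c=cams.capture("scene")[:,:,::-1]
cv2.imwrite("pics/t1.png",np.hstack([cv2.resize(t[120:260,100:230],None,fx=3,fy=3),cv2.resize(c[150:290,130:260],None,fx=3,fy=3)]))
```

```text
3.625 [0.46338859 0.21794546 0.01651391] [-0.04141889 -0.54621689  0.87640825]
4.3333 [0.46296301 0.21791867 0.01606317] [-3.14140465e+00  1.35194931e-05  4.17103674e-01] [-1.69264258  1.2538663   3.12223556] 29.58127151350839
```

View pics/t1.png

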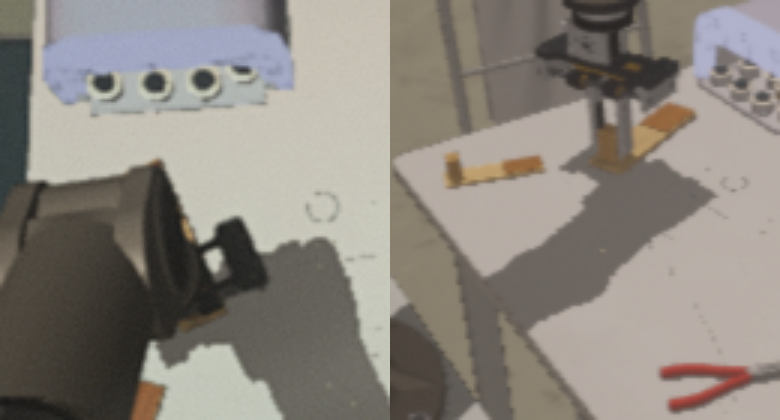

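Run:
```python
from h import *
for p in [(308,234),(303,248),(290,270),(303,274),(290,262)]: print(onz("top",p,.005))
for p in [(232,273),(266,272),(226,284)]: print(onz("scene",p,.005))
for p in [(.43,.0),(.436,-.089),(.427,-.087)]: print(manip.solve_ik([*p,.016],[np.pi,0,-.128]))
```

```text
[ 0.41688145 -0.22018114  0.005     ]
[ 0.37442877 -0.20323773  0.005     ]
[ 0.30894305 -0.16142477  0.005     ]
[ 0.29631745 -0.20032617  0.005     ]
[ 0.33288285 -0.1621937   0.005     ]
[ 0.33967889 -0.17312346  0.005     ]
[ 0.42392482 -0.22721738  0.005     ]
[ 0.30147918 -0.20082147  0.005     ]
[-0.75671475  0.42434855  0.72921259  2.32212825 -0.54121641  0.56153746
 -1.30149215]
[-0.53625377  0.44278661  0.71759537  2.29035862 -0.543015    0.57669313
 -1.09889221]
[-0.54599752  0.43050533  0.72167317  2.30982232 -0.53931577  0.5667148
 -1.10262658]
```

```bash
cat >> h.py <<'E'
YAW=-.128; A=np.array([.658,-.1175])
def W(x,y,yaw=YAW): 
    c,s=np.cos(yaw),np.sin(yaw); return A+np.array([c*x-s*y,s*x+c*y])
E
python3 - <<'E'
from h import *
O=[np.pi,0,YAW]
manip.move_linear([.43,.0,.0163],O,feed=.12)
p=W(-.226,0)
manip.move_linear([*p,.0163],O,feed=.1)
s=manip.sense();print(s["time"],s["ee_pos"],s["tcp_rot"],s["force"],s["grip_width"]*94)
t=cams.capture("top")[:,:,::-1];c=cams.capture("scene")[:,:,::-1]
cv2.imwrite("pics/t2.png",np.hstack([cv2.resize(t[100:210,230:330],None,fx=4,fy=4),cv2.resize(c[165:275,250:350],None,fx=4,fy=4)]))
cv2.imwrite("pics/t2t.png",t);cv2.imwrite("pics/t2s.png",c)
E
```

```text
7.45 [ 0.43380314 -0.08813463  0.01622857] [-3.14141266e+00  2.40488482e-04 -1.27454942e-01] [ 0.02621167 -0.58651516 -2.83134371] 29.97386324468001
```

View pics/t2.png

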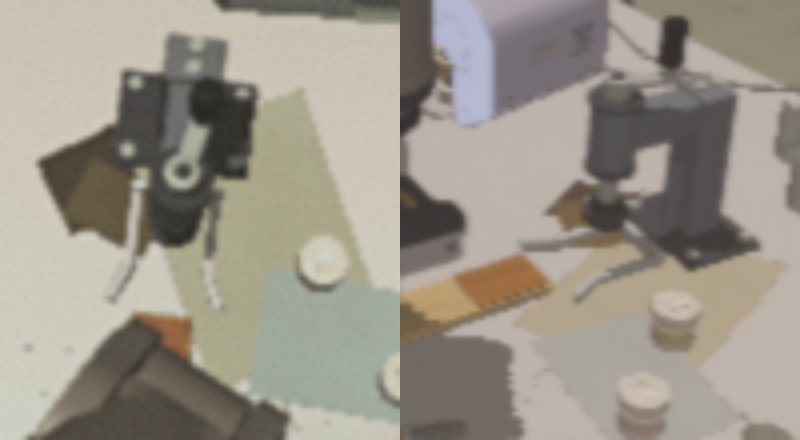

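Run:
```python
from h import *
f=lambda c:((c[0]+.5)/4-.5+230,(c[1]+.5)/4-.5+100)
for n,c in dict(nl=(133,316),nr=(191,321),lt=(112,297),rt=(218,303),lk=(132,258),rk=(208,258)).items():
    p=onz("top",f(c),.012 if n[0]=='n' else .01)[:2]-A
    print(n, np.cos(YAW)*p[0]+np.sin(YAW)*p[1], -np.sin(YAW)*p[0]+np.cos(YAW)*p[1])
```

```text
nl -0.07000163285595071 0.023546611053655735
nr -0.06897560052104351 -0.021844884362170847
lt -0.056250127255709347 0.04151243895331755
rt -0.051876848865273995 -0.04146290486165457
lk -0.02328578281285139 0.02929480589817289
rk -0.01668616907814376 -0.030094218661795295
```

Run:
```python
from h import *
O=[np.pi,0,YAW]
c,s_=np.cos(YAW),np.sin(YAW)
for x in (-.195,-.18,-.165,-.15,-.14,-.134):
    manip.move_linear([*W(x,0),.0163],O,feed=.06)
    s=manip.sense();f=s["force"];d=s["ee_pos"][:2]-A
    print(x,round(s["time"],2),"pos",np.round([c*d[0]+s_*d[1],-s_*d[0]+c*d[1],s["ee_pos"][2]],4),"fx,fy,fz",np.round([c*f[0]+s_*f[1],-s_*f[0]+c*f[1],f[2]],2),np.round(s["moment"],2))
    if np.hypot(f[0],f[1])>15: break
t=cams.capture("top")[:,:,::-1];c=cams.capture("scene")[:,:,::-1]
cv2.imwrite("pics/t3.png",np.hstack([cv2.resize(t[100:210,230:330],None,fx=4,fy=4),cv2.resize(c[165:275,250:350],None,fx=4,fy=4)]))
```

```text
-0.195 8.22 pos [-0.1952 -0.0002  0.0162] fx,fy,fz [ 0.04  0.15 -2.55] [-0.01  0.21 -0.01]
-0.18 8.62 pos [-1.797e-01 -1.000e-04  1.620e-02] fx,fy,fz [-0.44 -0.73 -2.94] [-0.    0.33 -0.04]
-0.165 9.02 pos [-1.647e-01 -1.000e-04  1.620e-02] fx,fy,fz [-0.03  0.6  -1.86] [0.04 0.3  0.05]
-0.15 9.42 pos [-1.497e-01 -1.000e-04  1.620e-02] fx,fy,fz [-1.05 -0.15 -2.67] [-0.03  0.2   0.  ]
-0.14 9.73 pos [-1.399e-01 -1.000e-04  1.620e-02] fx,fy,fz [-0.31 -0.14 -2.32] [-0.02  0.34 -0.05]
-0.134 9.98 pos [-0.1339  0.      0.0163] fx,fy,fz [ 0.03 -0.64 -2.25] [0.05 0.33 0.02]
```

View pics/t3.png

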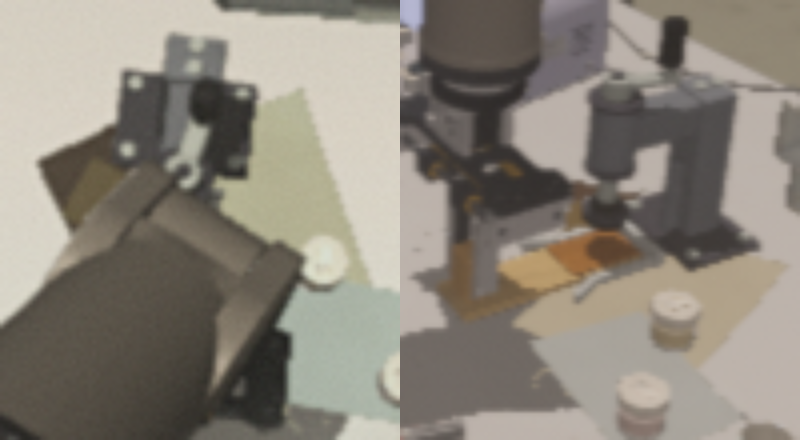

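Run:
```python
from h import *
O=[np.pi,0,YAW]
c,s_=np.cos(YAW),np.sin(YAW)
for x in np.arange(-.132,-.114,.0015):
    manip.move_linear([*W(x,0),.0163],O,feed=.04)
    s=manip.sense();f=s["force"];d=s["ee_pos"][:2]-A
    fx=c*f[0]+s_*f[1]
    print(round(x,4),round(s["time"],2),"pos",np.round([c*d[0]+s_*d[1],-s_*d[0]+c*d[1],s["ee_pos"][2]],4),"f",np.round([fx,-s_*f[0]+c*f[1],f[2]],2))
    if fx<-10: break
```

```text
-0.132 10.33 pos [-0.132   0.      0.0163] f [-0.88  1.01 -2.84]
-0.1305 10.58 pos [-0.1304 -0.      0.0163] f [ 0.18  0.65 -1.94]
-0.129 10.83 pos [-0.1293  0.      0.0162] f [-3.02  0.41  0.08]
-0.1275 11.08 pos [-0.1292  0.      0.016 ] f [-12.31   1.46   6.88]
```

Run:
```python
from h import *
O=[np.pi,0,YAW]
c,s_=np.cos(YAW),np.sin(YAW)
def rep(x):
    s=manip.sense();f=s["force"];d=s["ee_pos"][:2]-A
    print(x,round(s["time"],2),"pos",np.round([c*d[0]+s_*d[1],-s_*d[0]+c*d[1],s["ee_pos"][2]],4),"f",np.round([c*f[0]+s_*f[1],-s_*f[0]+c*f[1],f[2]],2), s["grip_width"])
manip.move_linear([*W(-.1255,0),.0163],O,feed=.04); rep("push")
cc=cams.capture("scene")[:,:,::-1]
cv2.imwrite("pics/t4.png",cv2.resize(cc[175:265,270:370],None,fx=7,fy=6.6,interpolation=cv2.INTER_CUBIC))
manip.move_linear([*W(-.129,0),.0163],O,feed=.04); rep("relax")
```

```text
push 11.33 pos [-1.285e-01  1.000e-04  1.590e-02] f [-19.03   2.2   14.21] 0.3194100558641415
relax 11.63 pos [-0.1286  0.      0.0164] f [-2.51  0.33 -2.33] 0.3206297688465417
```

View pics/t4.png

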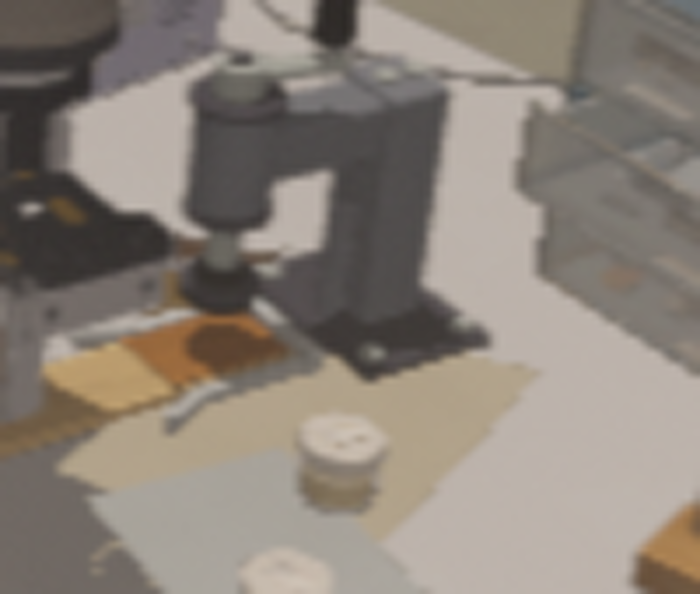

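Run:
```python
from h import *
c,s_=np.cos(YAW),np.sin(YAW)
p=onz("scene",(270+292/7,175+350/6.6),.012)[:2]-A
print("nose R corner",c*p[0]+s_*p[1],-s_*p[0]+c*p[1])
C,_=ray("scene",(0,0)); u=(C[:2]-A)/np.linalg.norm(C[:2]-A); print(C)
for z in np.arange(.035,.06,.003): print(round(z,3),proj("scene",[*(A+u*.02),z]))
print("measured row",175+312/6.6, "col",270+222/7)
O=[np.pi,0,YAW]
effector.move_gripper(.55)
manip.move_linear([*W(-.129,0),.09],O,feed=.15)
manip.move_linear([*W(-.18,0),.26],O,feed=.25)
s=manip.sense();print(s["time"],s["force"],s["joint_pos"])
t=cams.capture("top")[:,:,::-1];cc=cams.capture("scene")[:,:,::-1]
cv2.imwrite("pics/t5t.png",t);cv2.imwrite("pics/t5s.png",cc)
cv2.imwrite("pics/t5.png",cv2.resize(cc[165:265,250:350],None,fx=6,fy=6,interpolation=cv2.INTER_CUBIC))
cv2.imwrite("pics/t5b.png",cv2.resize(t[100:220,230:330],None,fx=5,fy=5,interpolation=cv2.INTER_CUBIC))
```

```text
nose R corner 0.028815665490877558 -0.029747566179401278
[-0.07397605 -0.83430894  0.72852919]
0.035 [300.08353783 223.68223035]
0.038 [300.1536203  222.95863642]
0.041 [300.22388126 222.23319951]
0.044 [300.29432141 221.50591254]
0.047 [300.36494143 220.77676845]
0.05 [300.435742  220.0457601]
0.053 [300.50672383 219.31288034]
0.056 [300.57788761 218.57812197]
0.059 [300.64923404 217.84147776]
measured row 222.27272727272728 col 301.7142857142857
13.6833 [ 0.08885319 -0.77883982 -0.4534772 ] [-0.87317712  0.06652777  1.00199364  1.98611897 -0.06217038  1.12138275
 -1.5432315 ]
```

View pics/t5.png

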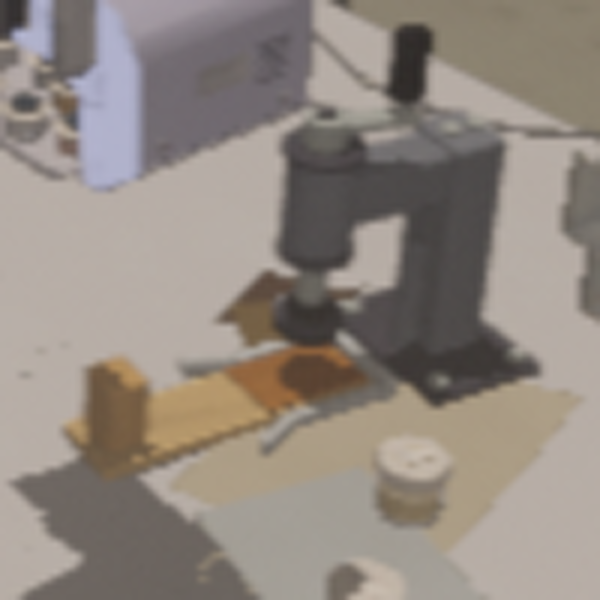

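View pics/t5b.png

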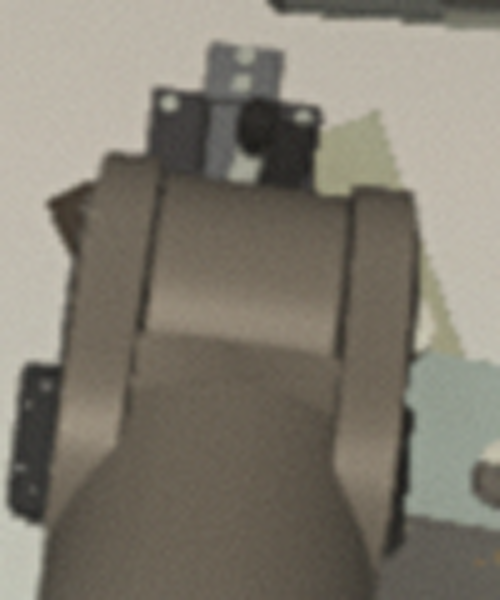

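Run:
```python
from h import *
c,s_=np.cos(YAW),np.sin(YAW)
p=onz("scene",((108.5)/6-.5+250,(478.5)/6-.5+165),.0)[:2]-A
print("tail R corner",c*p[0]+s_*p[1],-s_*p[0]+c*p[1])
f=lambda c:((c[0]+.5)/8-.5+250,(c[1]+.5)/8-.5+105)
k=onz("top",f((252,144)),.227); d=k[:2]-A; print(k,np.hypot(*d),np.arctan2(d[1],d[0]))
f5=((411.5)/6-.5+250,(33.5)/6-.5+165)
k=onz("scene",f5,.227); d=k[:2]-A; print("scene",k,np.hypot(*d),np.arctan2(d[1],d[0]))
h=onz("scene",((325.5)/6-.5+250,(112.5)/6-.5+165),.178);print("hub scene",h)
for yaw in (-.6,YAW,.4):
  q=[manip.solve_ik([*(A+.045*np.array([np.cos(a),np.sin(a)])),.19],[np.pi,0,yaw]) for a in np.linspace(0,6.28,9)]
  print(yaw,None if any(x is None for x in q) else np.round([np.min(q,0),np.max(q,0)],2))
```

```text
tail R corner -0.14400555004053883 -0.02300620561153535
[ 0.6979745  -0.13177258  0.227     ] 0.04244605237345299 -0.342934504614556
scene [ 0.69400647 -0.1385271   0.227     ] 0.04169658179271225 -0.5285576106472917
hub scene [ 0.6613652  -0.11308243  0.178     ]
-0.6 [[-0.74  0.63  1.15  1.57 -0.8   1.16 -1.56]
 [-0.58  0.83  1.25  1.78 -0.63  1.31 -1.37]]
-0.128 [[-0.73  0.61  1.13  1.57 -0.77  1.15 -1.11]
 [-0.56  0.81  1.18  1.78 -0.61  1.29 -0.95]]
0.4 [[-0.65  0.51  0.91  1.56 -0.56  1.09 -0.71]
 [-0.46  0.67  0.96  1.78 -0.47  1.19 -0.59]]
```

Run:
```python
from h import *
O=[np.pi,0,YAW]
effector.move_gripper(.65)
k=A+.045*np.array([np.cos(-.38),np.sin(-.38)])
manip.move_linear([*k,.262],O,feed=.2)
manip.move_linear([*k,.19],O,feed=.12)
s=manip.sense();print(s["time"],s["ee_pos"],s["force"])
effector.move_gripper(0,50)
s=manip.sense();print(s["time"],s["ee_pos"],s["force"],s["moment"],s["grip_width"]*94)
cc=cams.capture("scene")[:,:,::-1]
cv2.imwrite("pics/t6.png",cv2.resize(cc[145:265,250:350],None,fx=5,fy=5,interpolation=cv2.INTER_CUBIC))
```

```text
16.1917 [ 0.70006932 -0.13440402  0.1907163 ] [-0.57869408 -0.20643537 -0.6347659 ]
16.8917 [ 0.69986841 -0.1337767   0.19004314] [-0.91685861  2.94974534  1.93304918] [ 6.51303228e-01  2.09637212e-01 -3.54316008e-04] 21.193407052340568
```

View pics/t6.png

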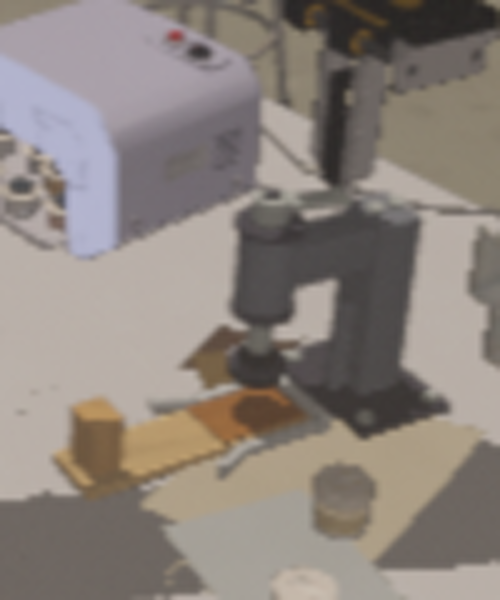

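```bash
cat >> h.py <<'E'
def wind(a0,n,da=.2,C=A,feed=.08,stop=None,z=.19):
    O=[np.pi,0,YAW]
    for i in range(1,n+1):
        a=a0-da*i
        manip.move_linear([*(C+.045*np.array([np.cos(a),np.sin(a)])),z],O,feed=feed)
        s=manip.sense();f=s["force"];p=s["ee_pos"][:2]-C
        ac=np.arctan2(p[1],p[0]); rad=np.array([np.cos(ac),np.sin(ac)]);tan=np.array([np.sin(ac),-np.cos(ac)])
        T=-f[:2]@tan; R=f[:2]@rad
        print(f"{a:.2f} act {ac:.3f} r {np.hypot(*p)*1e3:.1f} T {T:.2f} R {R:.2f} fz {f[2]:.1f} gw {s['grip_width']*94:.1f} t {s['time']:.2f}")
        if stop and T>stop: break
    return a
E
python3 - <<'E'
from h import *
wind(-.38,8)
E
```

```text
-0.58 act -0.580 r 44.9 T 1.82 R -2.36 fz 2.3 gw 21.1 t 17.20
-0.78 act -0.783 r 44.9 T 1.07 R -3.57 fz 2.7 gw 21.1 t 17.46
-0.98 act -0.983 r 44.8 T 0.03 R -4.36 fz 2.3 gw 20.8 t 17.72
-1.18 act -1.184 r 44.9 T -0.20 R -3.78 fz 3.3 gw 21.4 t 17.98
-1.38 act -1.383 r 44.9 T -0.58 R -3.17 fz 2.7 gw 21.0 t 18.23
-1.58 act -1.581 r 44.9 T -1.09 R -4.71 fz 2.8 gw 21.4 t 18.49
-1.78 act -1.780 r 44.9 T 0.01 R -4.46 fz 2.7 gw 21.0 t 18.75
-1.98 act -1.978 r 44.9 T 0.73 R -4.27 fz 1.3 gw 21.4 t 19.01
```

Run:
```python
from h import *
a=wind(-1.98,3,.05,feed=.02)
manip.hold(.05); s=manip.sense(); print(s["force"],s["time"])
a=wind(a,4,.02,feed=.05)
a=wind(a,2,.3,feed=.2)
a=wind(a,4,.005,feed=.01)
```

```text
-2.03 act -2.015 r 44.9 T 3.96 R -3.90 fz -0.6 gw 21.2 t 19.27
-2.08 act -2.060 r 44.9 T 5.80 R -5.52 fz -2.0 gw 21.1 t 19.52
-2.13 act -2.110 r 44.9 T 5.59 R -4.70 fz -2.7 gw 21.4 t 19.78
[ 6.71050818  1.38669592 -1.31351562] 19.8333
-2.15 act -2.127 r 44.9 T 7.47 R -4.92 fz -3.0 gw 21.4 t 20.08
-2.17 act -2.146 r 44.9 T 6.79 R -4.63 fz -3.2 gw 21.1 t 20.33
-2.19 act -2.166 r 44.9 T 6.95 R -4.59 fz -3.6 gw 21.2 t 20.58
-2.21 act -2.185 r 44.9 T 6.54 R -5.45 fz -3.1 gw 20.9 t 20.83
-2.51 act -2.510 r 44.9 T -0.96 R -3.25 fz 1.6 gw 21.3 t 21.08
-2.81 act -2.813 r 45.0 T -3.49 R -1.93 fz 1.3 gw 21.2 t 21.33
-2.81 act -2.813 r 45.0 T -4.12 R -2.03 fz 3.4 gw 21.4 t 21.58
-2.82 act -2.814 r 45.0 T -2.73 R -3.26 fz 1.2 gw 21.6 t 21.83
-2.83 act -2.816 r 45.0 T 1.92 R -3.91 fz 0.2 gw 21.0 t 22.08
-2.83 act -2.816 r 45.0 T 3.98 R -4.08 fz -1.3 gw 21.4 t 22.33
```

Run:
```python
from h import *
a=wind(-2.835,10,.2)
cc=cams.capture("scene")[:,:,::-1]
cv2.imwrite("pics/t7.png",cv2.resize(cc[145:265,250:350],None,fx=5,fy=5,interpolation=cv2.INTER_CUBIC))
print([np.round(manip.sense()["force"],2) for _ in range(3)])
```

```text
-3.04 act -3.030 r 45.0 T 1.81 R -3.14 fz -0.0 gw 21.4 t 22.60
-3.23 act 3.051 r 45.1 T 1.19 R -2.95 fz 1.1 gw 21.3 t 22.86
-3.44 act 2.852 r 45.1 T 1.57 R -1.01 fz 2.6 gw 21.4 t 23.12
-3.63 act 2.651 r 45.1 T 0.84 R -0.80 fz 4.5 gw 21.4 t 23.38
-3.83 act 2.447 r 45.2 T 1.41 R -0.05 fz 4.6 gw 21.2 t 23.63
-4.04 act 2.244 r 45.2 T 1.22 R 0.16 fz 5.0 gw 21.2 t 23.89
-4.24 act 2.043 r 45.2 T -0.24 R 1.16 fz 4.9 gw 21.7 t 24.15
-4.44 act 1.841 r 45.2 T -0.92 R -0.31 fz 4.2 gw 21.2 t 24.41
-4.63 act 1.641 r 45.3 T 0.56 R 0.30 fz 4.4 gw 21.0 t 24.67
-4.83 act 1.442 r 45.3 T 0.27 R 0.10 fz 4.8 gw 21.3 t 24.93
[array([-0.66, -0.18,  4.22]), array([-0.66, -0.18,  4.22]), array([-0.66, -0.18,  4.22])]
```

View pics/t7.png

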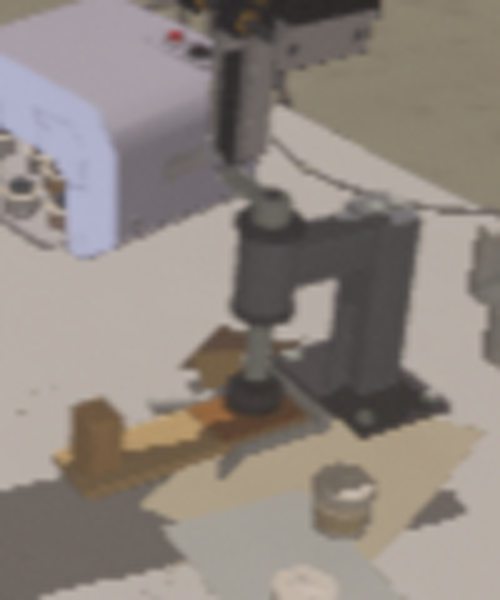

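Run:
```python
from h import *
a=-4.835
prev=0
for i in range(14):
    a=wind(a,1,.06,feed=.02)
```

```text
-4.89 act 1.397 r 45.2 T 4.91 R 0.27 fz 7.4 gw 21.2 t 25.26
-4.95 act 1.339 r 45.3 T 5.17 R -0.00 fz 8.2 gw 21.2 t 25.54
-5.01 act 1.279 r 45.2 T 6.09 R -0.17 fz 7.3 gw 21.3 t 25.82
-5.07 act 1.221 r 45.3 T 6.75 R 0.38 fz 8.3 gw 21.5 t 26.11
-5.13 act 1.161 r 45.2 T 6.43 R -0.21 fz 7.9 gw 21.8 t 26.39
-5.19 act 1.101 r 45.2 T 6.01 R -1.29 fz 8.7 gw 21.2 t 26.68
-5.25 act 1.042 r 45.2 T 5.98 R -1.78 fz 9.2 gw 21.3 t 26.96
-5.31 act 0.982 r 45.2 T 5.84 R -1.61 fz 8.4 gw 21.7 t 27.24
-5.37 act 0.923 r 45.2 T 5.69 R -1.44 fz 8.2 gw 21.7 t 27.52
-5.43 act 0.863 r 45.2 T 6.17 R -1.62 fz 8.7 gw 21.3 t 27.81
-5.49 act 0.804 r 45.2 T 5.76 R -1.01 fz 9.2 gw 21.3 t 28.09
-5.55 act 0.746 r 45.2 T 5.53 R -2.06 fz 9.2 gw 21.5 t 28.38
-5.61 act 0.686 r 45.2 T 6.41 R -3.34 fz 9.1 gw 21.3 t 28.66
-5.67 act 0.627 r 45.2 T 6.05 R -2.68 fz 8.6 gw 21.1 t 28.94
```

Run:
```python
from h import *
import h,io,contextlib,re
a=-5.675; L=[]
for i in range(30):
    b=io.StringIO()
    with contextlib.redirect_stdout(b): a=wind(a,1,.06,feed=.02)
    o=b.getvalue().strip(); print(o); L.append(float(re.search(r"T (\S+)",o)[1]))
    if len(L)>1 and np.mean(L[-2:])>8.2: break
cc=cams.capture("scene")[:,:,::-1]
cv2.imwrite("pics/t8.png",cv2.resize(cc[145:265,250:350],None,fx=5,fy=5,interpolation=cv2.INTER_CUBIC))
```

```text
-5.73 act 0.568 r 45.2 T 5.89 R -3.61 fz 8.8 gw 21.1 t 29.23
-5.79 act 0.509 r 45.2 T 5.35 R -3.00 fz 8.0 gw 21.2 t 29.51
-5.85 act 0.450 r 45.2 T 5.83 R -2.22 fz 7.7 gw 21.2 t 29.79
-5.91 act 0.392 r 45.2 T 5.79 R -3.40 fz 8.1 gw 21.0 t 30.07
-5.97 act 0.334 r 45.2 T 5.08 R -3.25 fz 7.9 gw 21.2 t 30.36
-6.03 act 0.276 r 45.1 T 6.63 R -3.29 fz 9.1 gw 20.8 t 30.64
-6.09 act 0.219 r 45.1 T 5.88 R -3.57 fz 8.3 gw 21.4 t 30.93
-6.15 act 0.163 r 45.1 T 6.29 R -3.53 fz 8.7 gw 21.6 t 31.21
-6.21 act 0.106 r 45.1 T 6.79 R -2.37 fz 8.7 gw 21.5 t 31.49
-6.27 act 0.050 r 45.1 T 7.56 R -2.93 fz 8.5 gw 21.3 t 31.77
-6.33 act -0.006 r 45.1 T 7.88 R -3.55 fz 7.7 gw 21.4 t 32.06
-6.39 act -0.062 r 45.1 T 9.21 R -4.60 fz 7.8 gw 21.5 t 32.34
```

View pics/t8.png

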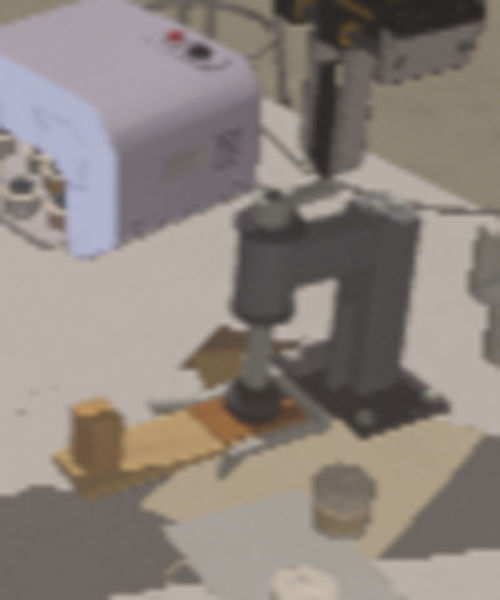

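Run:
```python
from h import *
a=wind(-6.395,5,.06,feed=.02)
```

```text
-6.45 act -0.118 r 45.0 T 8.93 R -3.68 fz 8.1 gw 21.4 t 32.67
-6.51 act -0.175 r 45.0 T 9.07 R -2.33 fz 7.5 gw 21.2 t 32.96
-6.57 act -0.231 r 45.0 T 9.34 R -2.87 fz 7.5 gw 21.2 t 33.24
-6.63 act -0.287 r 45.0 T 9.28 R -2.67 fz 6.9 gw 21.4 t 33.52
-6.69 act -0.344 r 44.9 T 10.07 R -1.76 fz 6.5 gw 21.2 t 33.81
```

Run:
```python
from h import *
wind(-.355,1,.0,feed=.02)
effector.move_gripper(.6)
s=manip.sense();print(s["time"],s["ee_pos"],s["force"])
p=s["ee_pos"]
O=[np.pi,0,YAW]
manip.move_linear([p[0],p[1],.29],O,feed=.15)
manip.move_linear([.50,.12,.30],O,feed=.3)
manip.hold(.3)
s=manip.sense();print(s["time"],s["ee_pos"],s["force"])
t=cams.capture("top")[:,:,::-1];cc=cams.capture("scene")[:,:,::-1]
cv2.imwrite("pics/t9t.png",t);cv2.imwrite("pics/t9s.png",cc)
cv2.imwrite("pics/t9.png",np.hstack([cv2.resize(cc[145:265,250:350],None,fx=4,fy=4,interpolation=cv2.INTER_CUBIC),cv2.resize(t[100:220,250:350],None,fx=4,fy=4,interpolation=cv2.INTER_CUBIC)]))
```

```text
-0.35 act -0.336 r 44.9 T 2.72 R -1.83 fz 6.0 gw 21.1 t 34.08
34.8 [ 0.7001644  -0.13317664  0.18999489] [-0.00120926  0.06838656 -0.91960234]
37.1917 [0.50026285 0.11936302 0.29987587] [-0.09851536 -0.76507997  0.45591705]
```

View pics/t9.png

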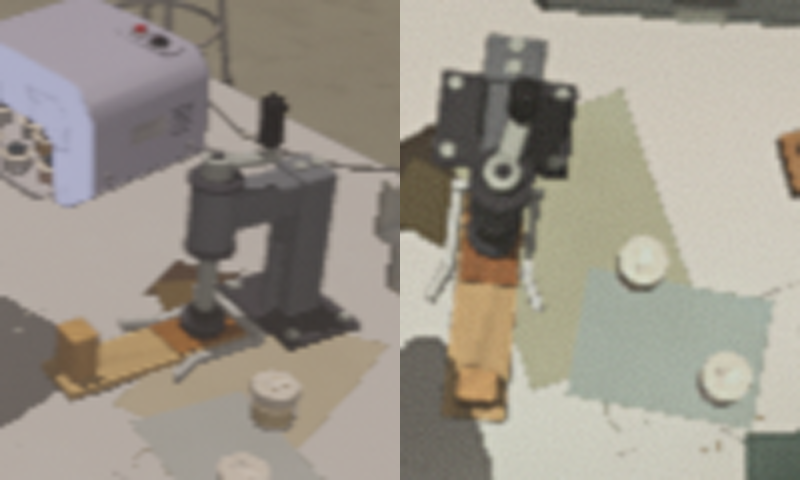

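Run:
```python
from h import *
c,s_=np.cos(YAW),np.sin(YAW)
for q in [(45,413),(106,421)]:
    p=onz("top",((q[0]+.5)/4-.5+250,(q[1]+.5)/4-.5+100),.009)[:2]-A
    print("tail",c*p[0]+s_*p[1],-s_*p[0]+c*p[1])
p=onz("top",((75+.5)/4-.5+250,(383+.5)/4-.5+100),.052)[:2]-A
print("blk",c*p[0]+s_*p[1],-s_*p[0]+c*p[1])
for q in [(242,262),(325,377)]: print("jar",onz("top",((q[0]+.5)/4-.5+250,(q[1]+.5)/4-.5+100),.036))
```

```text
tail -0.14641929517322536 0.021533645629722844
tail -0.1474527135274745 -0.026061287465809393
blk -0.12818515684052514 0.0015335990337146943
jar [ 0.62638466 -0.23119391  0.036     ]
jar [ 0.53520571 -0.29085587  0.036     ]
```

Run:
```python
from rig import job
print(job.close_job())
```

```text
the job is handed in; nothing more can be done
None
```

The board is in the channel against the end stop, the foot is clamped on it, and the job is handed in. The clock stood at 37.2 s of the 72 s allowed.

- **Board:** I took the larger board by its block (29.6 mm between the pads, 30 mm expected) and slid it in with no noticeable side force. It met a hard stop, which I confirmed with a push of about 19 N. After release, the tail measured at x = −146 to −147 mm, where −147 mm is fully home. A weaker scene-camera check before clamping had put the nose 4 mm and the tail 3 mm off in x, a pixel or so in that view.
- **Crank:** I wound about 6.3 rad clockwise. The knob load rose from about 6 N when free to about 10 N. I estimate roughly 0.7 rad past first touch, or about 35 N at the foot, inside the firm range of 18 to 60 N. The readings are noisy, so first touch is only known to about ±0.15 rad, but either extreme is still firm.
- **Disagreement:** the free-winding load read about 6 to 7 N, not the stated 8.2 N, because I could only read it just after each small step. I therefore judged by the rise above that baseline.
- **Surroundings:** both jars measured within about 2 mm of where they started, which is within measuring error. I did not measure the cup again; the arm stayed clear of it. The gripper is open and clear of everything.

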